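# Roll the instrument caddy into its bay

## Robot

A 6-joint arm with a two-finger parallel gripper is mounted at the origin on the work surface. World frame = base frame: x ahead of the robot, y to its left, z up, the work surface at z = 0. Lengths are in m, angles in rad, forces in N, time in s.
With the tool pointing down it reaches from about 0.35 to 0.8 m from the base axis. Payload 7.3 kg.
Tool frame: the origin (TCP) lies midway between the tips of the shut fingers; the grasp point (between the pads) lies 19 mm behind it; z points along the fingers, y is the line along which they close (so a half turn about z gives the same grasp; the last joint's range is limited). The gripper opens to 85 mm and grips with 20 to 120 N. Pads are 22 mm wide; open, the fingers measure 114 mm over their backs; the gripper's body (76 mm by 85 mm) begins 54 mm behind the grasp point. The pads swing forward as they close: fully open they stand 13 mm farther back than shut.
Start: joints at [1.004, 0.342, 1.524, -0, 1.275, -0.146], TCP at [0.214, 0.479, 0.231] pointing down, gripper open.
Joint ranges: [-2.53, 2.53], [-0.77, 2.02], [0.04, 2.7], [-1, 4.14], [0.28, 2.66], [-3.11, 3.11]. Speed limits (rad/s): [2.57, 2.57, 3.14, 3.14, 3.14, 3.14].

## Interface

Orientations are given as [roll, pitch, yaw] about the fixed x, y, z axes, in that order (R = Rz(yaw) Ry(pitch) Rx(roll)).
In Python, from station import ctrl gives the robot as it stands.
- The arm moves only by the tool drive_tool, never from a script. Its argument "deltas" is a list of rows, each an object with "delta_pos": the shift along the tool's x, y, z each as a share of 80 mm, from -1 to 1, a list of three; "delta_rot": the turn, a rotation vector about the tool's x, y, z each as a share of pi/2 rad, from -1 to 1, a list of three; "gripper": the opening, from -1 (shut) to 1 (fully open). In form: [{"delta_pos": [dx, dy, dz], "delta_rot": [ax, ay, az], "gripper": gripper}, ...]. A call has 1 to 12 rows; each row is the pose to reach, as a shift and turn from the pose commanded when the call began, along the tool's axes at that moment; what a row does not reach only later rows make up. A row lasts 1/12 s, in which the tool goes at most 41.7 mm and 7.16 degrees, less where a joint would pass 70% of its speed; a pose out of reach is approached as far as the arm can. A call with a number of a shift or a turn outside -1 to 1 is refused whole. A call with a gripper value outside its range is refused whole. The fingers move at their own pace and stop on an object; the grip force is fixed at half the most. Time passes only in rows, so rows that repeat a pose let the fingers close. It gives the time, the measured TCP pose, the force, the opening and the grip force at its end, in the units of the state.
- ctrl.state(): the state, without advancing time (a new reading comes with each control period).
- ctrl.capture(name): name is "scene" or "top" or "wrist"; returns the picture (384x512x3 uint8, red, green, blue); there is no depth.
- ctrl.camera_info(name): a dict with "vertical_fov" (degrees; the focal length in pixels is half the picture's height over the tangent of half this angle, whatever the lens; pixels are square), "cx", "cy" (the principal point, pixels), "position" and "attitude" of the camera in the world. Camera axes: x right, y down, z forward; pixel columns grow to the right and rows downward; lengths in m; the calibration is good to about 2 mm. A picture is of the moment at which its call begins: read the wrist's pose just before it. camera_info takes no time and is no camera call; for the wrist camera it gives the pose at the moment of the call.
- ctrl.job_done(): hands the job in; it is judged then, once.
Trained networks look in the newest picture that a camera, given by its name, has taken for a name from the list of things; names that differ only in an ending like _2 or _b are one class to them, and where a whole thing is asked for, a point or a joint stands for the part that bears it (a point fixed in the world has none). Each returns a list of dicts, best first, with "p" (0 to 1); they miss things now and then, are a little off and sometimes report something else, mostly with a low value. They report only what shows in the picture. A call takes as long as a camera call.
- ctrl.cut_out(query, camera): "pixels" (384x512 bool, what is visible of it).
- ctrl.mark_of(query, camera): "point" ([x, y, z] in m, in world coordinates, good to about 4 mm: a listed point, or the origin of a listed thing).
The state is a dict: "clock": time; "joints": joint angles; "qd": joint speeds; "effort": joint torques, N m; "position": TCP position; "ee_rot": TCP orientation; "force": force on the tool from outside, world axes, zero at the start; "ft_torque": the same for the moment, N m; "finger_gap": opening from 0.0 (shut) to 1.0 (fully open); "finger_force": force on a finger pad.
Only numpy, scipy, OpenCV 4.12 (cv2) and the standard library are available. Lean on these libraries where they do the work, as an engineer would, in place of code of your own. Each camera call takes 0.05 s, during which the arm holds its last target. There are 200 camera calls.

## Task

Push the instrument caddy forward until all four castors trail straight, then steer it, always rolling on its wheels, into the parking bay: centred between the two tape lines, square to the stop, castors still trailing straight. Ease its nose up against the rubber buffer until it gives a little, without ramming it (no more than 12 N), and let go, leaving the caddy resting against the buffer and the things around it untouched.

Things in the scene. Friction and masses are not known exactly. Their poses are not given: they have to be found in the camera images.
- caddy: Instrument caddy, about 1 kg (all sizes in mm): aluminium deck 200 long, 150 wide, top 50 above the bench, on four unbraked swivel castors; a blue laser driver (125 x 120, top 104 above the bench) strapped on it; push handle at the rear. Origin: on the bench under the deck's middle; x forward (away from the handle), y left, z up. Starts on the robot's right, nose roughly to its left (+y).
- handle (a point): Middle of the push handle's cross bar: a round level steel bar 12 thick, straight over 100 mm along the caddy's y, its centre 162 above the bench and 92 behind the caddy's origin, an upright at each end; free on both sides and above. It may be pinched from above or pushed. Axes as the caddy's. Rolling takes about 1 N, a little more while castors swing round.
- nose (a point): Middle of the caddy's nose, a rubber strip 130 wide, 40 to 52 above the bench, its face 107 mm ahead of the caddy's origin. Axes as the caddy's.
- bay: Parking bay, fixed on the bench, on the robot's left of the caddy: two parallel black tape lines (240 long, 12 wide, inner edges 180 apart) leading to a steel angle stop (140 wide, 68 high) on a slotted base plate 6 thick, with a black rubber buffer bar on its near face. Origin: on the bench midway between the lines; x points the way in, to the stop; z up.
- buffer_mid (a point): Where the buffer's face (110 wide, 33 to 59 above the bench) stands on average, 106 ahead of the bay's origin. The angle is bolted through slots: the true face is up to 15 mm nearer or farther, which this point does not show; feel for it. The buffer is sprung: gives about 1 mm per 6 N, 5 mm at most, and eases back slowly when let go. Over 12 N on it jars the laser driver.
- lens: Bystander: a lens in a round mount (42 across) on a post and round foot (54 wide), 126 high, standing beyond the caddy's way. Origin under the foot.
- screwdriver: Bystander: a screwdriver 160 long lying on the bench on the robot's side of the stop. Origin under it.
- meter: Bystander: a flat grey hand-held power meter, 70 x 110 x 28, lying beyond the caddy's start. Origin under its middle.
- axle_fl (a point): Middle of the axle of the front left castor, a twin wheel 30 in diameter, 27 wide; 15 above the bench. It lies 16 mm off its upright swivel pin, which stands 72 mm ahead of and 52 mm left of the caddy's origin. Trailing straight, the axle is 16 mm behind (-x) the pin. Starts swung round, never straight.
- axle_fr (a point): Middle of the axle of the front right castor, a twin wheel 30 in diameter, 27 wide; 15 above the bench. It lies 16 mm off its upright swivel pin, which stands 72 mm ahead of and 52 mm right of the caddy's origin. Trailing straight, the axle is 16 mm behind (-x) the pin. Starts swung round, never straight.
- axle_rl (a point): Middle of the axle of the rear left castor, a twin wheel 30 in diameter, 27 wide; 15 above the bench. It lies 16 mm off its upright swivel pin, which stands 72 mm behind and 52 mm left of the caddy's origin. Trailing straight, the axle is 16 mm behind (-x) the pin. Starts swung round, never straight.
- axle_rr (a point): Middle of the axle of the rear right castor, a twin wheel 30 in diameter, 27 wide; 15 above the bench. It lies 16 mm off its upright swivel pin, which stands 72 mm behind and 52 mm right of the caddy's origin. Trailing straight, the axle is 16 mm behind (-x) the pin. Starts swung round, never straight.

How it is judged:
On the way, in this order (a step that is already met when the one before it is completed fails the run):
1. all four castors trail straight (axles behind their pins, within 25 degrees) (x of each of axle_fl, axle_fr in the frame of caddy below 0.0575 m and x of each of axle_rl, axle_rr in the frame of caddy below -0.0865 m), for 0.2 s.
2. the nose is pressed lightly on the buffer (over 1.5 N) with the caddy in the bay (contact force between caddy and bay above 1.5 N and y of caddy in the frame of bay between -0.012 and 0.012 m), for 0.2 s.
At the end, for the whole second after the job is handed in: The caddy stands still in the bay, its middle within 12 mm of the line midway between the tapes, within 0.08 rad of square, all four castors trailing within 25 degrees, its nose still resting on the buffer (all of step 1 and x of caddy in the frame of bay between -0.021 and 0.021 m and y of caddy in the frame of bay between -0.012 and 0.012 m and angle between the x axis of caddy and the x axis of bay, either way round below 0.08 rad and contact force between caddy and bay above 0.05 N and linear speed of caddy below 0.01 m/s); the robot touches nothing.
It fails at once if the buffer or stop is pressed with more than 12 N (contact force between caddy and bay above 12 N).
It fails at once if the caddy is lifted or tipped off its wheels (height (world z) of caddy above 0.01 m or angle between caddy's own z axis and vertical above 0.1 rad).
It fails at once if the lens is disturbed (distance of lens from where it was at the start of the episode above 0.015 m).
It fails at once if the screwdriver is disturbed (distance of screwdriver from where it was at the start of the episode above 0.015 m).
It fails at once if the meter is disturbed (distance of meter from where it was at the start of the episode above 0.015 m).
It also fails if it takes over 56 s, if anything falls off the work surface, if the arm or the gripper's body presses on something with over 40 N, if the wrist force passes 120 N, or if a joint passes its speed limit or range.

## Working session

There is one attempt and no reset: what is moved stays moved. The work goes in short steps, Python scripts to look and compute and a tool call to move; the robot and the scene stay as the last step left them, time stands still between calls to the robot, and variables do not carry over. Pictures are saved under pics/ and viewed, at most 10 in all, crops included, and the job is handed in when it is done.

Besides the shell and the picture viewer there is one more tool, called after "Emit:" as name(argument=value, ...) on one line, values as JSON. drive_tool: Moves the arm, as the interface text tells. Its arguments: {"type":"object","properties":{"deltas":{"type":"array"}},"required":["deltas"]}

```bash
mkdir -p pics
cat > h.py <<'E'
from station import ctrl
import numpy as np, cv2
def m(q,c):
    r=ctrl.mark_of(q,c)
    return [(np.round(d["point"],3).tolist(),round(d["p"],2)) for d in r[:2]]
def st():
    s=ctrl.state(); print({k:np.round(s[k],3).tolist() for k in ("clock","joints","position","ee_rot","force","finger_gap","finger_force")})
E
python3 - <<'E'
from h import *
st()
ims=[]
for c in ("scene","top"):
    im=ctrl.capture(c); cv2.imwrite(f"pics/{c}0.png",im[:,:,::-1])
    print(c,{k:np.round(v,3).tolist() for k,v in ctrl.camera_info(c).items()})
    for q in ("caddy","handle","nose","bay","buffer_mid","lens","screwdriver","meter","axle_fl","axle_fr","axle_rl","axle_rr"):
        print(q,m(q,c))
E
```

```text
{'clock': 0.0, 'joints': [1.004, 0.343, 1.525, -0.0, 1.275, -0.146], 'position': [0.214, 0.479, 0.231], 'ee_rot': [-3.14, -0.0, 2.721], 'force': [-0.326, -0.708, 0.283], 'finger_gap': 1.005, 'finger_force': 0.0}
scene {'vertical_fov': 43.389, 'cx': 256.085, 'cy': 199.411, 'position': [1.446, -0.122, 0.882], 'attitude': [-2.275, -0.002, 1.486]}
caddy [([0.524, -0.245, -0.0], 0.7)]
handle [([0.501, -0.334, 0.164], 0.81)]
nose [([0.541, -0.144, 0.049], 0.93), ([0.755, -0.205, 0.002], 0.17)]
bay []
buffer_mid [([0.575, 0.214, 0.047], 0.84), ([0.354, 0.265, 0.001], 0.48)]
lens [([0.578, 0.212, 0.045], 0.68), ([0.764, 0.005, 0.001], 0.65)]
screwdriver [([0.352, 0.265, -0.002], 0.7), ([0.571, -0.318, 0.016], 0.41)]
meter [([0.754, -0.204, 0.003], 0.98)]
axle_fl []
axle_fr [([0.587, -0.174, 0.013], 0.43)]
axle_rl []
axle_rr [([0.569, -0.318, 0.016], 0.57)]
top {'vertical_fov': 57.261, 'cx': 249.147, 'cy': 194.941, 'position': [0.349, -0.028, 1.242], 'attitude': [-2.953, 0.011, -1.576]}
caddy [([0.524, -0.246, -0.001], 0.89), ([0.751, -0.207, 0.003], 0.29)]
handle [([0.501, -0.331, 0.16], 0.65)]
nose [([0.545, -0.142, 0.048], 0.93)]
bay []
buffer_mid [([0.577, 0.212, 0.046], 0.62), ([0.542, -0.143, 0.047], 0.52)]
lens [([0.762, 0.007, -0.002], 0.72)]
screwdriver [([0.35, 0.264, -0.002], 0.61), ([0.542, -0.144, 0.046], 0.27)]
meter [([0.751, -0.21, -0.002], 0.76)]
axle_fl []
axle_fr []
axle_rl [([0.448, -0.296, 0.016], 0.45)]
axle_rr []
```

View pics/top0.png

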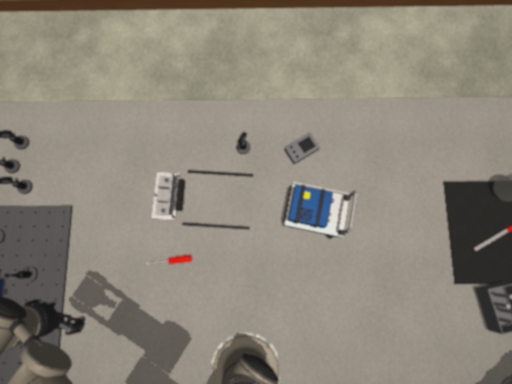

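View pics/scene0.png

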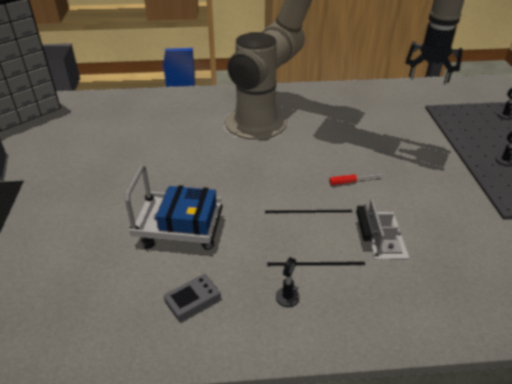

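```bash
cat >> h.py <<'E'
from scipy.spatial.transform import Rotation as R
def ray(c,px,z):
    i=ctrl.camera_info(c); f=192/np.tan(np.radians(i["vertical_fov"])/2)
    px=np.atleast_2d(px).astype(float)
    d=np.c_[(px[:,0]-i["cx"])/f,(px[:,1]-i["cy"])/f,np.ones(len(px))]
    d=d@R.from_euler("xyz",i["attitude"]).as_matrix().T
    p=np.array(i["position"]); return p+d*((z-p[2])/d[:,2])[:,None]
def blob(im,c,box,z,thr=70):
    x0,y0,x1,y1=box; g=im[y0:y1,x0:x1].max(2)<thr
    v,u=np.nonzero(g); W=ray(c,np.c_[u+x0,v+y0],z)[:,:2]
    k=W.mean(0); s,V=np.linalg.eigh(np.cov((W-k).T)); d=V[:,1]*np.sign(V[1,1])
    t=(W-k)@d
    return k.round(4),np.degrees(np.arctan2(d[1],d[0])).round(2),t.min().round(3),t.max().round(3),len(u)
E
python3 - <<'E'
from h import *
t=ctrl.capture("top"); s=ctrl.capture("scene")
for b in ((186,167,256,181),(181,219,252,233)): print(blob(t,"top",b,0))
for b in ((262,207,354,216),(265,258,368,268)): print(blob(s,"scene",b,0))
print(m("bay","top"),m("bay","scene"))
E
```

```text
(array([0.6691, 0.1063]), np.float64(85.78), np.float64(-0.125), np.float64(0.098), 29)
(array([0.4794, 0.1485]), np.float64(85.87), np.float64(-0.124), np.float64(0.054), 18)
(array([0.4715, 0.1041]), np.float64(86.59), np.float64(-0.115), np.float64(0.119), 192)
(array([0.6619, 0.0807]), np.float64(85.86), np.float64(-0.105), np.float64(0.13), 344)
[([0.446, -0.296, 0.012], 0.4)] [([0.543, -0.143, 0.044], 0.34)]
```

Emit:
drive_tool(deltas=[{"delta_pos": [0,-0.3,0],"delta_rot": [0,0,-0.07],"gripper": 1},{"delta_pos": [0,-0.6,0],"delta_rot": [0,0,-0.14],"gripper": 1},{"delta_pos": [0,-0.9,0],"delta_rot": [0,0,-0.21],"gripper": 1},{"delta_pos": [0,-1,0],"delta_rot": [0,0,-0.268],"gripper": 1}])

```text
clock: 1.83
position: [0.1803, 0.4038, 0.2312]
ee_rot: [-3.14, -0.001, -3.136]
force: [0.6, -0.2, -0.4]
finger_gap: 1.0
finger_force: 0.0
```

Emit:
drive_tool(deltas=[{"delta_pos": [-0.35,-0.35,0],"delta_rot": [0,0,0],"gripper": 1},{"delta_pos": [-0.7,-0.7,0],"delta_rot": [0,0,0],"gripper": 1},{"delta_pos": [-1,-1,0],"delta_rot": [0,0,0],"gripper": 1}])

```text
clock: 2.08
position: [0.2624, 0.325, 0.2316]
ee_rot: [3.141, 0.001, -3.139]
force: [0.8, 1.3, -0.0]
finger_gap: 0.995
finger_force: 0.0
```

Emit:
drive_tool(deltas=[{"delta_pos": [-0.35,-0.35,0],"delta_rot": [0,0,0],"gripper": 1},{"delta_pos": [-0.7,-0.7,0],"delta_rot": [0,0,0],"gripper": 1},{"delta_pos": [-1,-1,0],"delta_rot": [0,0,0],"gripper": 1}])

```text
clock: 2.33
position: [0.3431, 0.2445, 0.2316]
ee_rot: [3.141, 0.001, 3.142]
force: [-0.3, 0.9, -0.1]
finger_gap: 0.996
finger_force: 0.0
```

Emit:
drive_tool(deltas=[{"delta_pos": [-0.35,-0.35,0],"delta_rot": [0,0,0],"gripper": 1},{"delta_pos": [-0.7,-0.7,0],"delta_rot": [0,0,0],"gripper": 1},{"delta_pos": [-1,-1,0],"delta_rot": [0,0,0],"gripper": 1}])

```text
clock: 2.58
position: [0.4233, 0.1642, 0.2315]
ee_rot: [3.142, 0.001, 3.141]
force: [1.2, 0.5, -0.3]
finger_gap: 1.0
finger_force: 0.0
```

Emit:
drive_tool(deltas=[{"delta_pos": [-0.35,-0.35,0],"delta_rot": [0,0,0],"gripper": 1},{"delta_pos": [-0.7,-0.7,0],"delta_rot": [0,0,0],"gripper": 1},{"delta_pos": [-1,-1,0],"delta_rot": [0,0,0],"gripper": 1}])

```text
clock: 2.83
position: [0.5034, 0.0841, 0.2314]
ee_rot: [-3.141, 0.001, 3.141]
force: [-0.1, 0.4, 1.0]
finger_gap: 0.997
finger_force: 0.0
```

Emit:
drive_tool(deltas=[{"delta_pos": [0,-0.5,0],"delta_rot": [0,0,0],"gripper": 1},{"delta_pos": [0,-1,0],"delta_rot": [0,0,0],"gripper": 1}])

```text
clock: 3.0
position: [0.5027, 0.0048, 0.2308]
ee_rot: [3.141, -0.0, -3.14]
force: [0.1, 0.2, 0.5]
finger_gap: 1.0
finger_force: 0.0
```

Emit:
drive_tool(deltas=[{"delta_pos": [0,-0.5,0],"delta_rot": [0,0,0],"gripper": 1},{"delta_pos": [0,-1,0],"delta_rot": [0,0,0],"gripper": 1}])

```text
clock: 3.17
position: [0.5016, -0.0756, 0.2313]
ee_rot: [3.142, 0.0, -3.141]
force: [1.2, -0.2, 0.5]
finger_gap: 1.0
finger_force: 0.0
```

Emit:
drive_tool(deltas=[{"delta_pos": [0,-0.5,0],"delta_rot": [0,0,0],"gripper": 1},{"delta_pos": [0,-1,0],"delta_rot": [0,0,0],"gripper": 1}])

```text
clock: 3.33
position: [0.5015, -0.1557, 0.2314]
ee_rot: [3.142, 0.0, -3.141]
force: [0.9, 0.2, 0.1]
finger_gap: 0.998
finger_force: 0.0
```

Emit:
drive_tool(deltas=[{"delta_pos": [0,-0.5,0],"delta_rot": [0,0,0.03],"gripper": 1},{"delta_pos": [0,-1,0],"delta_rot": [0,0,0.07],"gripper": 1},{"delta_pos": [0,-1,0],"delta_rot": [0,0,0.136],"gripper": 1},{"delta_pos": [0,-1,0],"delta_rot": [0,0,0.136],"gripper": 1}])

```text
clock: 3.67
position: [0.5014, -0.2359, 0.2308]
ee_rot: [3.141, -0.0, 2.921]
force: [-0.0, 0.4, -0.1]
finger_gap: 1.001
finger_force: 0.0
```

Run:
```python
from h import *
st()
for c in ("top","scene","wrist"):
    im=ctrl.capture(c); 
    for q in ("caddy","handle","nose"): print(c,q,m(q,c))
cv2.imwrite("pics/w1.png",im[:,:,::-1])
print(ctrl.camera_info("wrist"))
```

```text
{'clock': 3.667, 'joints': [-0.578, 0.396, 1.443, 0.0, 1.303, -1.928], 'position': [0.501, -0.236, 0.231], 'ee_rot': [3.141, -0.0, 2.921], 'force': [-0.021, 0.421, -0.143], 'finger_gap': 1.001, 'finger_force': 0.0}
top caddy [([0.521, -0.248, -0.004], 0.97)]
top handle [([0.501, -0.332, 0.159], 0.65)]
top nose [([0.545, -0.145, 0.045], 0.94)]
scene caddy [([0.52, -0.246, -0.001], 0.76)]
scene handle [([0.499, -0.334, 0.167], 0.89)]
scene nose []
wrist caddy [([0.522, -0.247, -0.002], 0.75)]
wrist handle [([0.503, -0.334, 0.161], 0.7)]
wrist nose []
{'vertical_fov': 69.60100163005815, 'cx': 251.5810756211628, 'cy': 191.31790272408415, 'position': array([ 0.42023687, -0.21674123,  0.37256523]), 'attitude': array([ 2.80944049e+00, -2.13605108e-04,  1.35690959e+00])}
```

View pics/w1.png

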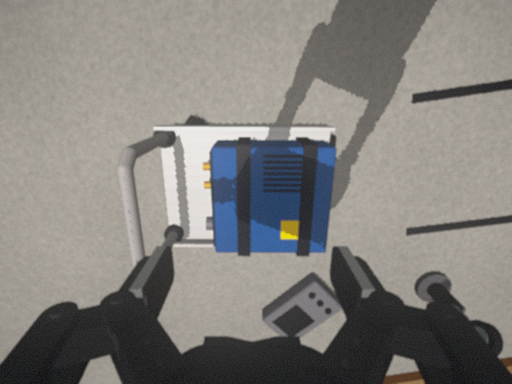

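Run:
```python
from h import *
a=ray("wrist",[[158,127],[332,126],[180,247],[213,246]],.05); b=ray("wrist",[[126,170],[138,240]],.162)
print(a.round(4),b.round(4)); d=a[1]-a[0]; print(np.degrees(np.arctan2(d[1],d[0])))
d=b[1]-b[0]; print(np.degrees(np.arctan2(d[1],d[0]))+90)
```

```text
[[ 0.4302 -0.3283  0.05  ]
 [ 0.4714 -0.1338  0.05  ]
 [ 0.5852 -0.3497  0.05  ]
 [ 0.5931 -0.3065  0.05  ]] [[ 0.453  -0.3247  0.162 ]
 [ 0.5137 -0.3368  0.162 ]]
78.06617228805973
78.78420760750956
```

Emit:
drive_tool(deltas=[{"delta_pos": [-0.07,-0.3,0.1],"delta_rot": [0,0,-0.01],"gripper": 1},{"delta_pos": [-0.142,-0.6,0.2],"delta_rot": [0,0,-0.01],"gripper": 1}])

```text
clock: 4.43
position: [0.5034, -0.2828, 0.2159]
ee_rot: [-3.141, 0.002, 2.947]
force: [0.5, -0.9, -0.1]
finger_gap: 1.003
finger_force: 0.0
```

Emit:
drive_tool(deltas=[{"delta_pos": [-0.132,-0.3,0],"delta_rot": [0,0,0],"gripper": 1},{"delta_pos": [-0.132,-0.61,0],"delta_rot": [0,0,0],"gripper": 1},{"delta_pos": [-0.132,-0.61,0.4],"delta_rot": [0,0,0],"gripper": 1},{"delta_pos": [-0.132,-0.61,0.8],"delta_rot": [0,0,0],"gripper": 1},{"delta_pos": [-0.132,-0.61,0.885],"delta_rot": [0,0,0],"gripper": 1}])

```text
clock: 4.85
position: [0.5012, -0.3316, 0.1394]
ee_rot: [3.137, -0.008, 2.943]
force: [-0.5, 0.8, -0.8]
finger_gap: 1.002
finger_force: 0.0
```

Run:
```python
from h import *
st()
for c in ("top","scene"):
    im=ctrl.capture(c); 
    for q in ("caddy","handle","nose"): print(c,q,m(q,c))
cv2.imwrite("pics/s1.png",im[100:280,90:330,::-1].repeat(3,0).repeat(3,1))
```

```text
{'clock': 4.85, 'joints': [-0.712, 0.566, 1.426, 0.0, 1.159, -2.084], 'position': [0.501, -0.332, 0.139], 'ee_rot': [3.137, -0.008, 2.943], 'force': [-0.477, 0.812, -0.818], 'finger_gap': 1.002, 'finger_force': 0.0}
top caddy [([0.525, -0.248, 0.0], 0.7), ([0.763, 0.008, -0.002], 0.62)]
top handle [([0.502, -0.332, 0.161], 0.79)]
top nose [([0.54, -0.14, 0.046], 0.78)]
scene caddy [([0.523, -0.247, 0.001], 0.61)]
scene handle [([0.5, -0.331, 0.166], 0.67), ([0.541, -0.146, 0.044], 0.24)]
scene nose [([0.521, -0.248, 0.0], 0.7), ([0.542, -0.145, 0.051], 0.62)]
```

View pics/s1.png

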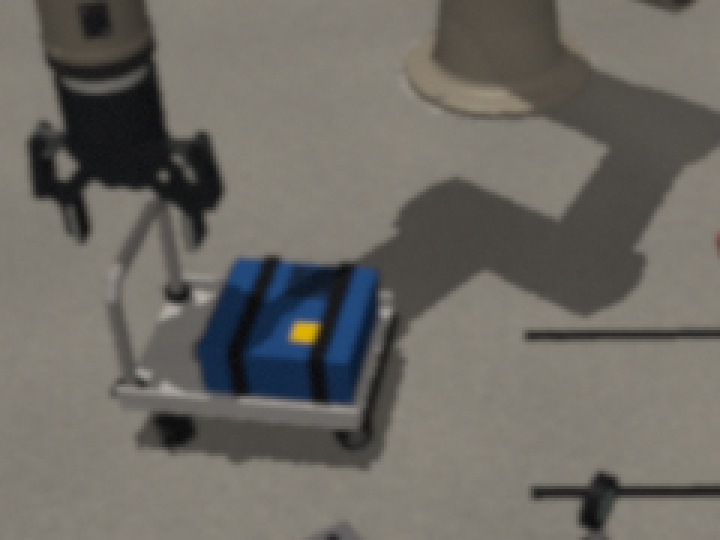

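Emit:
drive_tool(deltas=[{"delta_pos": [0,0,0],"delta_rot": [0,0,0],"gripper": -1},{"delta_pos": [0,0,0],"delta_rot": [0,0,0],"gripper": -1},{"delta_pos": [0,0,0],"delta_rot": [0,0,0],"gripper": -1},{"delta_pos": [0,0,0],"delta_rot": [0,0,0],"gripper": -1},{"delta_pos": [0,0,0],"delta_rot": [0,0,0],"gripper": -1},{"delta_pos": [0,0,0],"delta_rot": [0,0,0],"gripper": -1},{"delta_pos": [0,0,0],"delta_rot": [0,0,0],"gripper": -1},{"delta_pos": [0,0,0],"delta_rot": [0,0,0],"gripper": -1}])

```text
clock: 5.92
position: [0.5037, -0.3331, 0.1447]
ee_rot: [-3.142, 0.001, 2.944]
force: [0.2, -0.8, 1.9]
finger_gap: 0.118
finger_force: 58.4
```

Emit:
drive_tool(deltas=[{"delta_pos": [0,0.04,0],"delta_rot": [0,0,0],"gripper": -1},{"delta_pos": [0,0.1,0],"delta_rot": [0,0,0],"gripper": -1},{"delta_pos": [0,0.18,0],"delta_rot": [0,0,0],"gripper": -1},{"delta_pos": [0,0.27,0],"delta_rot": [0,0,0],"gripper": -1},{"delta_pos": [0,0.36,0],"delta_rot": [0,0,0],"gripper": -1},{"delta_pos": [0,0.45,0],"delta_rot": [0,0,0],"gripper": -1},{"delta_pos": [0,0.55,0],"delta_rot": [0,0,0],"gripper": -1},{"delta_pos": [0,0.65,0],"delta_rot": [0,0,0],"gripper": -1},{"delta_pos": [0,0.75,0],"delta_rot": [0,0,0],"gripper": -1},{"delta_pos": [0,0.85,0],"delta_rot": [0,0,0],"gripper": -1},{"delta_pos": [0,0.94,0],"delta_rot": [0,0,0],"gripper": -1},{"delta_pos": [0,1.0,0],"delta_rot": [0,0,0],"gripper": -1}])

```text
clock: 6.92
position: [0.5196, -0.2534, 0.1446]
ee_rot: [3.141, 0.0, 2.944]
force: [-0.5, -1.1, 4.7]
finger_gap: 0.115
finger_force: 58.7
```

```bash
cat >> h.py <<'E'
def look(name=None):
    st(); P={}
    for c in ("top","scene"):
        im=ctrl.capture(c)
        for q in ("caddy","handle","nose","axle_fr","axle_rr","axle_fl","axle_rl"): print(c,q,m(q,c)[:1])
        if name: cv2.imwrite(f"pics/{name}_{c}.png",im[:,:,::-1])
    # deck white mask heading in top view via driver blue blob (top face z=.104)
E
python3 - <<'E'
from h import *
look()
im=ctrl.capture("scene")
cv2.imwrite("pics/s2.png",im[130:290,110:340,::-1].repeat(3,0).repeat(3,1))
E
```

```text
{'clock': 6.917, 'joints': [-0.587, 0.517, 1.498, 0.001, 1.127, -1.96], 'position': [0.52, -0.253, 0.145], 'ee_rot': [3.141, 0.0, 2.944], 'force': [-0.452, -1.113, 4.732], 'finger_gap': 0.115, 'finger_force': 58.695}
top caddy [([0.54, -0.164, -0.001], 0.79)]
top handle [([0.515, -0.248, 0.16], 0.82)]
top nose [([0.557, -0.062, 0.046], 0.91)]
top axle_fr []
top axle_rr []
top axle_fl []
top axle_rl []
scene caddy [([0.539, -0.163, -0.001], 0.95)]
scene handle [([0.52, -0.251, 0.163], 0.7)]
scene nose [([0.555, -0.065, 0.044], 0.79)]
scene axle_fr [([0.603, -0.123, 0.014], 0.52)]
scene axle_rr [([0.571, -0.259, 0.015], 0.43)]
scene axle_fl [([0.517, -0.252, 0.163], 0.73)]
scene axle_rl []
```

View pics/s2.png

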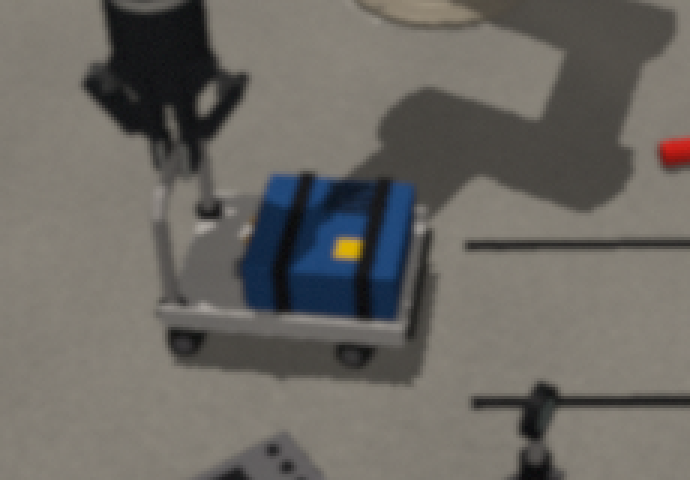

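Emit:
drive_tool(deltas=[{"delta_pos": [0,0.05,0],"delta_rot": [0,0,0],"gripper": -1},{"delta_pos": [0,0.12,0],"delta_rot": [0,0,0],"gripper": -1},{"delta_pos": [0,0.2,0],"delta_rot": [0,0,0],"gripper": -1},{"delta_pos": [0,0.29,0],"delta_rot": [0,0,0],"gripper": -1},{"delta_pos": [0,0.38,0],"delta_rot": [0,0,0],"gripper": -1},{"delta_pos": [0,0.47,0],"delta_rot": [0,0,0],"gripper": -1},{"delta_pos": [0,0.55,0],"delta_rot": [0,0,0],"gripper": -1},{"delta_pos": [0,0.6,0],"delta_rot": [0,0,0],"gripper": -1},{"delta_pos": [0,0.62,0],"delta_rot": [0,0,0],"gripper": -1}])

```text
clock: 8.52
position: [0.5293, -0.2053, 0.1446]
ee_rot: [3.141, 0.0, 2.944]
force: [-0.2, -2.2, 5.8]
finger_gap: 0.117
finger_force: 58.8
```

Run:
```python
from h import *
st()
for c in ("top","scene"):
    im=ctrl.capture(c)
    for q in ("caddy","handle","nose","buffer_mid"): print(c,q,m(q,c)[:1])
    for b in (((186,167,256,181),(181,219,252,233)) if c=="top" else ((262,207,354,216),(300,258,368,268))):
        x0,y0,x1,y1=b; g=im[y0:y1,x0:x1].max(2).astype(float); w=np.clip(np.median(g)-15-g,0,None)
        # darkness-weighted centroid per column, robust line
        cols=np.nonzero(w.sum(0)>40)[0]; v=(w[:,cols]*np.arange(y0,y1)[:,None]).sum(0)/w[:,cols].sum(0)
        W=ray(c,np.c_[cols+x0,v],0)[:,:2]; l=cv2.fitLine(W.astype(np.float32),cv2.DIST_HUBER,0,.001,.001).ravel()
        l[:2]*=np.sign(l[1]); print(c,len(cols),"x at y=.1:",round(float(l[2]+(0.1-l[3])*l[0]/l[1]),4),"deg",np.degrees(np.arctan2(l[1],l[0])).round(2),"y",W[:,1].min().round(3),W[:,1].max().round(3))
    cv2.imwrite(f"pics/{c}3.png",im[:,:,::-1])
```

```text
{'clock': 8.517, 'joints': [-0.505, 0.499, 1.529, 0.0, 1.114, -1.879], 'position': [0.529, -0.205, 0.145], 'ee_rot': [3.141, 0.0, 2.944], 'force': [-0.167, -2.211, 5.848], 'finger_gap': 0.117, 'finger_force': 58.797}
top caddy [([0.547, -0.115, 0.001], 0.81)]
top handle [([0.527, -0.199, 0.161], 0.96)]
top nose [([0.568, -0.011, 0.046], 0.84)]
top buffer_mid [([0.576, 0.211, 0.043], 0.92)]
top 66 x at y=.1: 0.6687 deg 85.93 y -0.029 0.208
top 70 x at y=.1: 0.4761 deg 85.94 y -0.021 0.224
scene caddy [([0.543, -0.114, -0.001], 0.67)]
scene handle [([0.528, -0.202, 0.162], 0.93)]
scene nose [([0.567, -0.01, 0.046], 0.92)]
scene buffer_mid [([0.576, 0.215, 0.046], 0.61)]
scene 87 x at y=.1: 0.4714 deg 86.0 y -0.016 0.223
scene 65 x at y=.1: 0.6641 deg 85.86 y 0.054 0.21
```

View pics/top3.png

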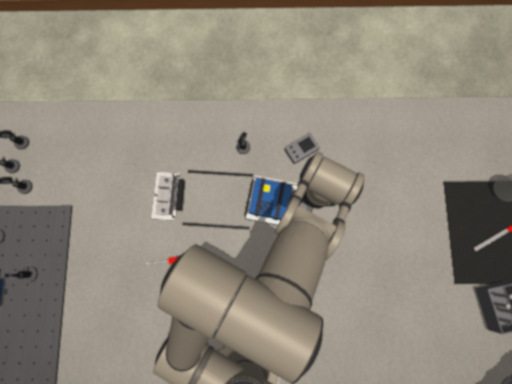

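Emit:
drive_tool(deltas=[{"delta_pos": [0,0.05,0],"delta_rot": [0,0,0],"gripper": -1},{"delta_pos": [0,0.12,0],"delta_rot": [0,0,0],"gripper": -1},{"delta_pos": [0,0.2,0],"delta_rot": [0,0,0],"gripper": -1},{"delta_pos": [0,0.3,0],"delta_rot": [0,0,0],"gripper": -1},{"delta_pos": [0,0.4,0],"delta_rot": [0,0,0],"gripper": -1},{"delta_pos": [-0.023,0.5,0],"delta_rot": [0,0,-0.013],"gripper": -1},{"delta_pos": [-0.044,0.6,0],"delta_rot": [0,0,-0.027],"gripper": -1},{"delta_pos": [-0.063,0.7,0],"delta_rot": [0,0,-0.04],"gripper": -1},{"delta_pos": [-0.08,0.8,0],"delta_rot": [0,0,-0.053],"gripper": -1},{"delta_pos": [-0.092,0.88,0],"delta_rot": [0,0,-0.064],"gripper": -1},{"delta_pos": [-0.101,0.95,0],"delta_rot": [0,0,-0.073],"gripper": -1},{"delta_pos": [-0.107,1.0,0],"delta_rot": [0,0,-0.08],"gripper": -1}])

```text
clock: 10.02
position: [0.5535, -0.1287, 0.1446]
ee_rot: [3.141, 0.001, 3.07]
force: [-0.1, -1.4, 4.8]
finger_gap: 0.112
finger_force: 59.0
```

```bash
cat > fit.py <<'E'
from h import *
st()
o=np.array([.570,.1]); a=np.radians(85.93); f=np.array([np.cos(a),np.sin(a)]); l=np.array([-f[1],f[0]])
for k in range(2):
  for c in ("top","scene","wrist"):
    im=ctrl.capture(c)
    if k==0: cv2.imwrite(f"pics/{c}_fit.png",im[:,:,::-1])
    for q in ("caddy","handle","nose"):
        for p,pr in m(q,c)[:1]:
            d=np.array(p[:2])-o; print(c,q,p,pr,"bay x,y",(d@f).round(4),(d@l).round(4))
s=ctrl.state(); d=np.array(s["position"][:2])-o; print("tcp in bay",(d@f).round(4),(d@l).round(4),"heading err deg",np.degrees(s["ee_rot"][2]-np.pi/2-a).round(2))
E
python3 fit.py
```

```text
{'clock': 10.017, 'joints': [-0.363, 0.5, 1.527, 0.0, 1.114, -1.863], 'position': [0.554, -0.129, 0.145], 'ee_rot': [3.141, 0.001, 3.07], 'force': [-0.06, -1.404, 4.788], 'finger_gap': 0.112, 'finger_force': 58.959}
top caddy [0.558, -0.038, 0.001] 0.94 bay x,y -0.1385 0.0022
top handle [0.552, -0.123, 0.159] 0.91 bay x,y -0.2237 0.0021
top nose [0.569, 0.067, 0.046] 0.63 bay x,y -0.033 -0.0013
scene caddy [0.557, -0.035, 0.002] 0.94 bay x,y -0.1356 0.0034
scene handle [0.551, -0.125, 0.159] 0.96 bay x,y -0.2258 0.003
scene nose [0.566, 0.068, 0.048] 0.94 bay x,y -0.0322 0.0017
wrist caddy [0.561, -0.039, -0.001] 0.93 bay x,y -0.1393 -0.0009
wrist handle [0.553, -0.126, 0.161] 0.71 bay x,y -0.2266 0.0009
wrist nose [0.552, -0.13, 0.162] 0.44 bay x,y -0.2307 0.0016
top caddy [0.558, -0.04, -0.001] 0.7 bay x,y -0.1405 0.002
top handle [0.547, -0.123, 0.156] 0.56 bay x,y -0.2241 0.0071
top nose [0.566, 0.068, 0.045] 0.86 bay x,y -0.0322 0.0017
scene caddy [0.601, -0.125, 0.017] 0.74 bay x,y -0.2222 -0.0469
scene handle [0.549, -0.126, 0.165] 0.91 bay x,y -0.2269 0.0049
scene nose [0.569, 0.066, 0.045] 0.6 bay x,y -0.034 -0.0014
wrist caddy [0.56, -0.036, -0.003] 0.7 bay x,y -0.1364 0.0003
wrist handle [0.552, -0.128, 0.161] 0.69 bay x,y -0.2287 0.0018
tcp in bay -0.2292 0.0004 heading err deg -0.08
```

View pics/wrist_fit.png

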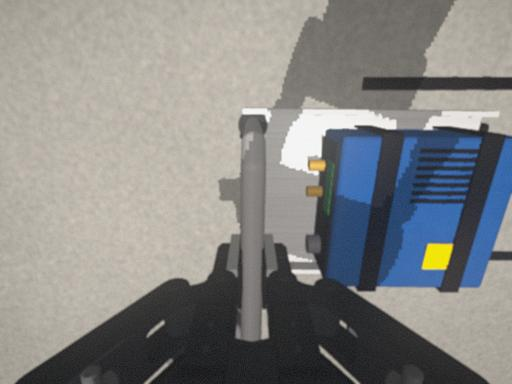

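Run:
```python
from h import *
d=ray("wrist",[[270,109.5],[480,112.5]],.05)[:,:2]; t=ray("wrist",[[370,89.5],[505,89.5]],0)[:,:2]
for e in (d,t): v=e[1]-e[0]; print(e.round(4),np.degrees(np.arctan2(v[1],v[0])).round(2))
a=np.radians(85.93); l=np.array([-np.sin(a),np.cos(a)])
print("gap",(t-d.mean(0))@l)
```

```text
[[ 0.4815 -0.1091]
 [ 0.4966  0.0631]] 84.99
[[ 0.4725 -0.0082]
 [ 0.4821  0.1227]] 85.78
gap [0.01756674 0.01721283]
```

Emit:
drive_tool(deltas=[{"delta_pos": [0,0.05,0],"delta_rot": [0,0,0],"gripper": -1},{"delta_pos": [0,0.12,0],"delta_rot": [0,0,0],"gripper": -1},{"delta_pos": [0,0.2,0],"delta_rot": [0,0,0],"gripper": -1},{"delta_pos": [0,0.29,0],"delta_rot": [0,0,0],"gripper": -1},{"delta_pos": [0,0.38,0],"delta_rot": [0,0,0],"gripper": -1},{"delta_pos": [0,0.46,0],"delta_rot": [0,0,0],"gripper": -1},{"delta_pos": [0,0.5,0],"delta_rot": [0,0,0],"gripper": -1}])

```text
clock: 11.8
position: [0.5561, -0.0887, 0.1446]
ee_rot: [3.141, 0.0, 3.07]
force: [0.4, -2.1, 5.5]
finger_gap: 0.113
finger_force: 58.9
```

```bash
python3 fit.py; cd pics; python3 -c "
import cv2;i=cv2.imread('scene_fit.png')[160:300,160:420];cv2.imwrite('sc4.png',i.repeat(3,0).repeat(3,1))"
```

```text
{'clock': 11.8, 'joints': [-0.294, 0.492, 1.542, 0.0, 1.108, -1.793], 'position': [0.556, -0.089, 0.145], 'ee_rot': [3.141, 0.0, 3.07], 'force': [0.391, -2.065, 5.477], 'finger_gap': 0.113, 'finger_force': 58.875}
top caddy [0.563, 0.004, 0.003] 0.56 bay x,y -0.0963 0.0002
top handle [0.554, -0.086, 0.163] 0.63 bay x,y -0.1867 0.0028
top nose [0.568, 0.108, 0.045] 0.91 bay x,y 0.0078 0.0026
scene caddy [0.562, 0.004, 0.001] 0.72 bay x,y -0.0963 0.0012
scene handle [0.553, -0.087, 0.162] 0.84 bay x,y -0.1877 0.0037
scene nose [0.565, 0.106, 0.047] 0.81 bay x,y 0.0056 0.0054
wrist caddy [0.562, 0.003, -0.001] 0.64 bay x,y -0.0973 0.0011
wrist handle [0.559, -0.087, 0.162] 0.74 bay x,y -0.1873 -0.0023
top caddy [0.565, -0.0, -0.001] 0.77 bay x,y -0.1001 -0.0021
top handle [0.552, -0.086, 0.16] 0.74 bay x,y -0.1868 0.0048
top nose [0.568, 0.109, 0.046] 0.83 bay x,y 0.0088 0.0026
scene caddy [0.561, 0.002, -0.0] 0.76 bay x,y -0.0984 0.002
scene handle [0.557, -0.088, 0.164] 0.6 bay x,y -0.1884 -0.0004
scene nose [0.567, 0.106, 0.046] 0.74 bay x,y 0.0058 0.0034
wrist caddy [0.561, 0.002, -0.002] 0.79 bay x,y -0.0984 0.002
wrist handle [0.556, -0.087, 0.16] 0.76 bay x,y -0.1875 0.0007
tcp in bay -0.1892 0.0005 heading err deg -0.06
```

View pics/sc4.png

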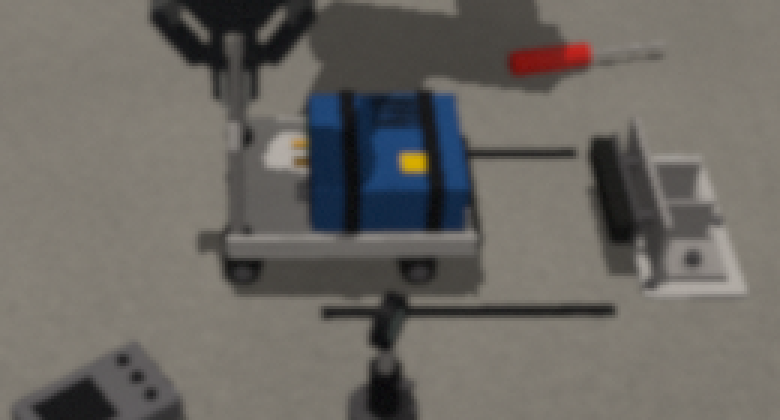

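Emit:
drive_tool(deltas=[{"delta_pos": [0,0.05,0],"delta_rot": [0,0,0],"gripper": -1},{"delta_pos": [0,0.12,0],"delta_rot": [0,0,0],"gripper": -1},{"delta_pos": [0,0.2,0],"delta_rot": [0,0,0],"gripper": -1},{"delta_pos": [0,0.29,0],"delta_rot": [0,0,0],"gripper": -1},{"delta_pos": [0,0.38,0],"delta_rot": [0,0,0],"gripper": -1},{"delta_pos": [0,0.47,0],"delta_rot": [0,0,0],"gripper": -1},{"delta_pos": [0,0.56,0],"delta_rot": [0,0,0],"gripper": -1},{"delta_pos": [0,0.62,0],"delta_rot": [0,0,0],"gripper": -1},{"delta_pos": [0,0.65,0],"delta_rot": [0,0,0],"gripper": -1}])

```text
clock: 13.75
position: [0.5598, -0.0368, 0.1446]
ee_rot: [3.141, 0.0, 3.07]
force: [-0.6, -2.3, 6.3]
finger_gap: 0.117
finger_force: 58.9
```

Run:
```python
from h import *
st()
S=[]
for c,(x0,y0,x1,y1) in (("scene",(300,185,430,265)),("top",(140,160,250,240))):
    im=ctrl.capture(c); k=760//(x1-x0)
    S.append(cv2.resize(im[y0:y1,x0:x1,::-1],((x1-x0)*5,(y1-y0)*(5 if c=="scene" else 5)),interpolation=cv2.INTER_CUBIC)[: (300)])
w=max(i.shape[1] for i in S)
cv2.imwrite("pics/c5.png",np.vstack([cv2.copyMakeBorder(i,0,0,0,w-i.shape[1],0) for i in S])[:600])
```

```text
{'clock': 13.75, 'joints': [-0.202, 0.488, 1.548, 0.0, 1.105, -1.702], 'position': [0.56, -0.037, 0.145], 'ee_rot': [3.141, 0.0, 3.07], 'force': [-0.646, -2.273, 6.3], 'finger_gap': 0.117, 'finger_force': 58.894}
```

View pics/c5.png

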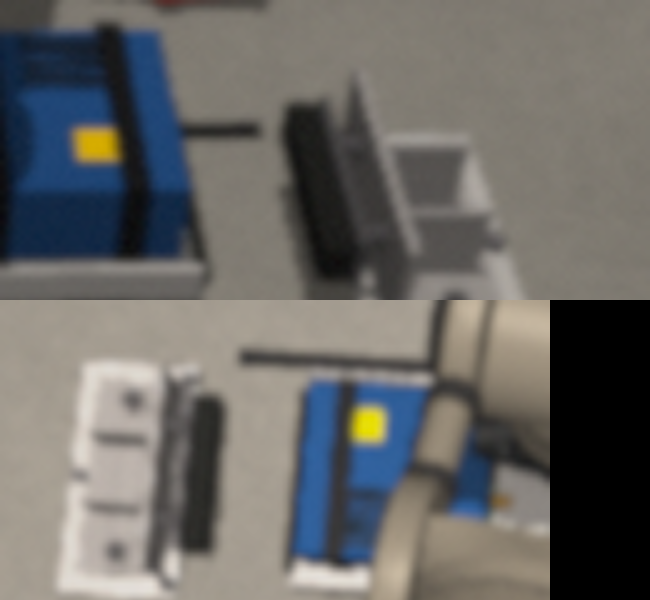

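Run:
```python
from h import *
o=np.array([.570,.1]); a=np.radians(85.93); f=np.array([np.cos(a),np.sin(a)])
P=lambda c,px,z:print(c,z,((ray(c,px,z)[:,:2]-o)@f).round(4))
b=[[184.4,180],[182.4,210.4]]; P("top",b,.033);P("top",b,.059)
P("top",[[200.6,178],[197.6,213.6]],.052)
b=[[357,206],[364.4,240]]; P("scene",b,.033);P("scene",b,.059)
P("scene",[[341,236]],.052)
ctrl.capture("top"); print(m("nose","top"),m("buffer_mid","top"))
p=np.array(ctrl.state()["position"][:2]);print("nose tcp",(p-o)@f+.199)
```

```text
top 0.033 [0.1174 0.1135]
top 0.059 [0.1118 0.1079]
top 0.052 [0.0576 0.0564]
scene 0.033 [0.1253 0.1215]
scene 0.059 [0.1166 0.1129]
scene 0.052 [0.0606]
[([0.573, 0.16, 0.046], 0.57)] []
nose tcp 0.06187130917866995
```

Emit:
drive_tool(deltas=[{"delta_pos": [0,0.05,0],"delta_rot": [0,0,0],"gripper": -1},{"delta_pos": [0,0.11,0],"delta_rot": [0,0,0],"gripper": -1},{"delta_pos": [0,0.18,0],"delta_rot": [0,0,0],"gripper": -1},{"delta_pos": [0,0.25,0],"delta_rot": [0,0,0],"gripper": -1},{"delta_pos": [0,0.31,0],"delta_rot": [0,0,0],"gripper": -1},{"delta_pos": [0,0.36,0],"delta_rot": [0,0,0],"gripper": -1},{"delta_pos": [0,0.4,0],"delta_rot": [0,0,0],"gripper": -1},{"delta_pos": [0,0.43,0],"delta_rot": [0,0,0],"gripper": -1},{"delta_pos": [0,0.45,0],"delta_rot": [0,0,0],"gripper": -1}])

```text
clock: 14.75
position: [0.5624, -0.0013, 0.1446]
ee_rot: [3.142, 0.0, 3.07]
force: [0.0, -1.9, 5.9]
finger_gap: 0.118
finger_force: 59.0
```

Run:
```python
from h import *
st()
S=[]
for c,(x0,y0,x1,y1) in (("scene",(310,190,410,250)),("top",(150,165,250,225))):
    im=ctrl.capture(c)
    print(c,m("nose",c),m("caddy",c))
    S.append(cv2.resize(im[y0:y1,x0:x1,::-1],None,fx=5,fy=5,interpolation=cv2.INTER_CUBIC))
cv2.imwrite("pics/c6.png",np.vstack(S))
```

```text
{'clock': 14.75, 'joints': [-0.139, 0.49, 1.544, 0.0, 1.107, -1.637], 'position': [0.562, -0.001, 0.145], 'ee_rot': [3.142, 0.0, 3.07], 'force': [0.046, -1.879, 5.896], 'finger_gap': 0.118, 'finger_force': 58.955}
scene [([0.577, 0.196, 0.045], 0.75)] [([0.565, 0.091, 0.001], 0.7)]
top [([0.574, 0.199, 0.046], 0.84)] [([0.57, 0.09, -0.003], 0.6), ([0.751, -0.208, 0.002], 0.53)]
```

View pics/c6.png

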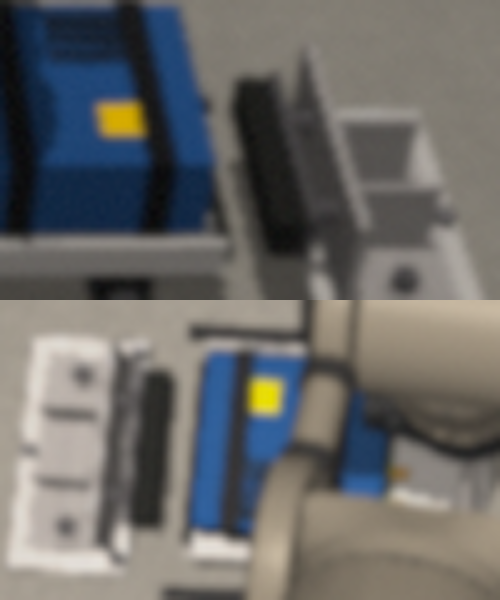

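Emit:
drive_tool(deltas=[{"delta_pos": [0,0.015,0],"delta_rot": [0,0,0],"gripper": -1},{"delta_pos": [0,0.03,0],"delta_rot": [0,0,0],"gripper": -1},{"delta_pos": [0,0.05,0],"delta_rot": [0,0,0],"gripper": -1},{"delta_pos": [0,0.07,0],"delta_rot": [0,0,0],"gripper": -1},{"delta_pos": [0,0.085,0],"delta_rot": [0,0,0],"gripper": -1},{"delta_pos": [0,0.1,0],"delta_rot": [0,0,0],"gripper": -1},{"delta_pos": [0,0.1,0],"delta_rot": [0,0,0],"gripper": -1}])

```text
clock: 15.63
position: [0.5629, 0.0067, 0.1446]
ee_rot: [3.141, 0.0, 3.069]
force: [0.0, 0.0, 5.4]
finger_gap: 0.113
finger_force: 58.9
```

Emit:
drive_tool(deltas=[{"delta_pos": [0,0.01,0],"delta_rot": [0,0,0],"gripper": -1},{"delta_pos": [0,0.015,0],"delta_rot": [0,0,0],"gripper": -1},{"delta_pos": [0,0.02,0],"delta_rot": [0,0,0],"gripper": -1},{"delta_pos": [0,0.02,0],"delta_rot": [0,0,0],"gripper": -1}])

```text
clock: 15.97
position: [0.5631, 0.0081, 0.1446]
ee_rot: [3.141, 0.0, 3.069]
force: [0.1, -1.2, 6.1]
finger_gap: 0.12
finger_force: 58.9
```

Emit:
drive_tool(deltas=[{"delta_pos": [0,0.005,0],"delta_rot": [0,0,0],"gripper": -1},{"delta_pos": [0,0.01,0],"delta_rot": [0,0,0],"gripper": -1},{"delta_pos": [0,0.015,0],"delta_rot": [0,0,0],"gripper": -1},{"delta_pos": [0,0.02,0],"delta_rot": [0,0,0],"gripper": -1}])

```text
clock: 16.3
position: [0.5631, 0.0096, 0.1446]
ee_rot: [3.142, -0.0, 3.069]
force: [-0.2, -1.7, 5.5]
finger_gap: 0.121
finger_force: 58.9
```

Emit:
drive_tool(deltas=[{"delta_pos": [0,0.005,0],"delta_rot": [0,0,0],"gripper": -1},{"delta_pos": [0,0.01,0],"delta_rot": [0,0,0],"gripper": -1},{"delta_pos": [0,0.015,0],"delta_rot": [0,0,0],"gripper": -1},{"delta_pos": [0,0.02,0],"delta_rot": [0,0,0],"gripper": -1}])

```text
clock: 16.63
position: [0.5633, 0.0112, 0.1446]
ee_rot: [3.142, 0.0, 3.069]
force: [0.0, -1.3, 6.3]
finger_gap: 0.114
finger_force: 58.9
```

Emit:
drive_tool(deltas=[{"delta_pos": [0,0.005,0],"delta_rot": [0,0,0],"gripper": -1},{"delta_pos": [0,0.01,0],"delta_rot": [0,0,0],"gripper": -1},{"delta_pos": [0,0.015,0],"delta_rot": [0,0,0],"gripper": -1},{"delta_pos": [0,0.02,0],"delta_rot": [0,0,0],"gripper": -1}])

```text
clock: 16.97
position: [0.5634, 0.0128, 0.1446]
ee_rot: [3.142, 0.0, 3.069]
force: [0.1, -0.8, 5.4]
finger_gap: 0.117
finger_force: 58.9
```

Emit:
drive_tool(deltas=[{"delta_pos": [0,0.005,0],"delta_rot": [0,0,0],"gripper": -1},{"delta_pos": [0,0.01,0],"delta_rot": [0,0,0],"gripper": -1},{"delta_pos": [0,0.015,0],"delta_rot": [0,0,0],"gripper": -1},{"delta_pos": [0,0.02,0],"delta_rot": [0,0,0],"gripper": -1}])

```text
clock: 17.3
position: [0.5635, 0.0144, 0.1446]
ee_rot: [3.142, 0.0, 3.069]
force: [-0.7, -1.3, 6.2]
finger_gap: 0.12
finger_force: 58.9
```

Emit:
drive_tool(deltas=[{"delta_pos": [0,0.005,0],"delta_rot": [0,0,0],"gripper": -1},{"delta_pos": [0,0.01,0],"delta_rot": [0,0,0],"gripper": -1},{"delta_pos": [0,0.015,0],"delta_rot": [0,0,0],"gripper": -1},{"delta_pos": [0,0.02,0],"delta_rot": [0,0,0],"gripper": -1}])

```text
clock: 17.63
position: [0.5636, 0.016, 0.1446]
ee_rot: [3.142, 0.0, 3.069]
force: [-0.5, -0.9, 5.1]
finger_gap: 0.113
finger_force: 58.9
```

Emit:
drive_tool(deltas=[{"delta_pos": [0,0.005,0],"delta_rot": [0,0,0],"gripper": -1},{"delta_pos": [0,0.01,0],"delta_rot": [0,0,0],"gripper": -1},{"delta_pos": [0,0.015,0],"delta_rot": [0,0,0],"gripper": -1},{"delta_pos": [0,0.02,0],"delta_rot": [0,0,0],"gripper": -1}])

```text
clock: 17.97
position: [0.5638, 0.0171, 0.1447]
ee_rot: [-3.141, 0.0, 3.069]
force: [-0.0, -4.0, 5.8]
finger_gap: 0.118
finger_force: 59.0
```

Emit:
drive_tool(deltas=[{"delta_pos": [0,0.004,0],"delta_rot": [0,0,0],"gripper": -1},{"delta_pos": [0,0.008,0],"delta_rot": [0,0,0],"gripper": -1},{"delta_pos": [0,0.008,0],"delta_rot": [0,0,0],"gripper": -1},{"delta_pos": [0,0.008,0],"delta_rot": [0,0,0],"gripper": -1}])

```text
clock: 18.3
position: [0.5639, 0.0174, 0.1447]
ee_rot: [-3.14, 0.0, 3.069]
force: [-0.6, -4.7, 6.5]
finger_gap: 0.119
finger_force: 59.0
```

```bash
python3 fit.py | grep -v wrist
```

```text
{'clock': 18.3, 'joints': [-0.104, 0.493, 1.539, -0.001, 1.109, -1.602], 'position': [0.564, 0.017, 0.145], 'ee_rot': [-3.14, 0.0, 3.069], 'force': [-0.621, -4.744, 6.462], 'finger_gap': 0.119, 'finger_force': 58.962}
top caddy [0.57, 0.107, 0.001] 0.7 bay x,y 0.007 0.0005
top handle [0.564, 0.022, 0.162] 0.73 bay x,y -0.0782 0.0004
top nose [0.577, 0.215, 0.045] 0.83 bay x,y 0.1152 0.0012
scene caddy [0.569, 0.109, 0.004] 0.6 bay x,y 0.0089 0.0016
scene handle [0.562, 0.02, 0.163] 0.61 bay x,y -0.0804 0.0023
scene nose [0.576, 0.215, 0.046] 0.59 bay x,y 0.1151 0.0022
top caddy [0.569, 0.108, 0.001] 0.68 bay x,y 0.0079 0.0016
top handle [0.562, 0.021, 0.164] 0.85 bay x,y -0.0794 0.0024
top nose [0.573, 0.214, 0.047] 0.68 bay x,y 0.1139 0.0051
scene caddy [0.572, 0.107, 0.001] 0.56 bay x,y 0.0071 -0.0015
scene handle [0.561, 0.021, 0.164] 0.81 bay x,y -0.0794 0.0034
scene nose [0.575, 0.213, 0.047] 0.71 bay x,y 0.1131 0.003
tcp in bay -0.0829 0.0002 heading err deg -0.07
```

Emit:
drive_tool(deltas=[{"delta_pos": [0,0.005,0],"delta_rot": [0,0,0],"gripper": -1},{"delta_pos": [0,0.006,0],"delta_rot": [0,0,0],"gripper": -1},{"delta_pos": [0,0.006,0],"delta_rot": [0,0,0],"gripper": -1},{"delta_pos": [0,0.006,0],"delta_rot": [0,0,0],"gripper": -1}])

```text
clock: 19.83
position: [0.564, 0.0176, 0.1447]
ee_rot: [-3.14, 0.0, 3.069]
force: [-0.4, -6.3, 5.9]
finger_gap: 0.117
finger_force: 59.0
```

Firm contact at about 5–6 N. I'll release gently and rise.

Emit:
drive_tool(deltas=[{"delta_pos": [0,0.006,0],"delta_rot": [0,0,0],"gripper": -0.7},{"delta_pos": [0,0.006,0],"delta_rot": [0,0,0],"gripper": -0.5},{"delta_pos": [0,0.006,0],"delta_rot": [0,0,0],"gripper": -0.2},{"delta_pos": [0,0.006,0],"delta_rot": [0,0,0],"gripper": 0},{"delta_pos": [0,0.006,0],"delta_rot": [0,0,0],"gripper": 0.2},{"delta_pos": [0,0.006,0],"delta_rot": [0,0,0],"gripper": 0.3},{"delta_pos": [0,0.006,0],"delta_rot": [0,0,0],"gripper": 0.3},{"delta_pos": [0,0.006,-0.1],"delta_rot": [0,0,0],"gripper": 0.3},{"delta_pos": [0,0.006,-0.3],"delta_rot": [0,0,0],"gripper": 0.3},{"delta_pos": [0,0.006,-0.6],"delta_rot": [0,0,0],"gripper": 0.3},{"delta_pos": [0,0.006,-1],"delta_rot": [0,0,0],"gripper": 0.3},{"delta_pos": [0,0.006,-1],"delta_rot": [0,0,0],"gripper": 0.3}])

```text
clock: 20.83
position: [0.5666, 0.0191, 0.2313]
ee_rot: [-3.141, 0.011, 3.07]
force: [-0.0, -0.1, 0.3]
finger_gap: 0.649
finger_force: 0.0
```

```bash
python3 fit.py
python3 - <<'E'
from h import *
look()
E
```

```text
{'clock': 20.833, 'joints': [-0.102, 0.413, 1.416, 0.0, 1.302, -1.6], 'position': [0.567, 0.019, 0.231], 'ee_rot': [-3.141, 0.011, 3.07], 'force': [-0.024, -0.115, 0.292], 'finger_gap': 0.649, 'finger_force': 0.0}
top handle [0.561, 0.02, 0.161] 0.95 bay x,y -0.0804 0.0033
top nose [0.574, 0.214, 0.043] 0.78 bay x,y 0.114 0.0041
scene caddy [0.569, 0.111, -0.002] 0.88 bay x,y 0.0109 0.0018
scene handle [0.561, 0.022, 0.162] 0.59 bay x,y -0.0784 0.0034
scene nose [0.575, 0.214, 0.046] 0.61 bay x,y 0.1141 0.0031
wrist caddy [0.57, 0.104, -0.003] 0.69 bay x,y 0.004 0.0003
wrist handle [0.562, 0.016, 0.161] 0.93 bay x,y -0.0844 0.002
wrist nose [0.568, 0.106, -0.005] 0.46 bay x,y 0.0058 0.0024
top caddy [0.571, 0.107, 0.0] 0.86 bay x,y 0.0071 -0.0005
top handle [0.559, 0.021, 0.161] 0.86 bay x,y -0.0796 0.0054
top nose [0.576, 0.212, 0.044] 0.95 bay x,y 0.1121 0.002
scene caddy [0.57, 0.109, -0.001] 0.74 bay x,y 0.009 0.0006
scene handle [0.563, 0.02, 0.163] 0.78 bay x,y -0.0803 0.0013
scene nose [0.576, 0.21, 0.049] 0.87 bay x,y 0.1101 0.0018
wrist caddy [0.569, 0.108, -0.002] 0.65 bay x,y 0.0079 0.0016
wrist handle [0.564, 0.019, 0.163] 0.65 bay x,y -0.0812 0.0002
tcp in bay -0.081 0.0004 heading err deg -0.06
{'clock': 22.033, 'joints': [-0.102, 0.419, 1.425, 0.0, 1.297, -1.6], 'position': [0.564, 0.019, 0.225], 'ee_rot': [3.141, 0.0, 3.07], 'force': [-0.675, -0.011, -0.121], 'finger_gap': 0.648, 'finger_force': 0.0}
top caddy [([0.571, 0.109, -0.0], 0.74)]
top handle [([0.562, 0.018, 0.158], 0.66)]
top nose [([0.576, 0.214, 0.044], 0.69)]
top axle_fr []
top axle_rr []
top axle_fl []
top axle_rl []
scene caddy [([0.568, 0.11, 0.001], 0.9)]
scene handle [([0.564, 0.02, 0.166], 0.96)]
scene nose [([0.574, 0.216, 0.047], 0.98)]
scene axle_fr [([0.63, 0.158, 0.013], 0.54)]
scene axle_rr [([0.611, 0.017, 0.015], 0.55)]
scene axle_fl []
scene axle_rl [([0.516, 0.023, 0.013], 0.49)]
```

```bash
python3 -c "
from station import ctrl
print(ctrl.job_done())"
```

```text
the job is handed in; nothing more can be done
None
```

I handed the job in with the caddy parked in the bay, centred to about 2 mm and square by camera estimates. The nose met the buffer at about 6 N, then I let go and raised the gripper clear. The three castors I could see trail straight; the front left was hidden. Whether the nose is still touching the buffer could not be measured after release, and the hand-in returned no verdict.

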